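Clamp a carving panel on the hand-pumped vacuum bed

TASK

Push the wooden panel along the vacuum bed until it rests flush against the steel stop at the far end. Then clamp it: press the pump's plunger knob all the way down and let it spring fully back up, again and again, until the indicator pin beside it stands fully out. Only press and push: do not lift the panel or touch the pin, and leave the other things on the bench where they are.

Things in the scene. Friction and masses are not known exactly. Their poses are not given: they have to be found in the camera images.
- bed: The vacuum bed, fixed to the bench: an aluminium plate 220 x 150 mm, 22 mm thick, with thin dark grooves. Origin at the centre of its underside, on the bench; x runs along the bed towards the stop, y across, z up. The stop is a steel bar across the +x end, its face at x = +90 mm, 38 mm tall from the bench. Two steel side rails run along x, 32 mm tall from the bench (10 mm above the plate), inner faces at y = +59 and -59 mm; the -x end is open.
- panel: The loose wooden panel with a carved rosette on top (rosette 5 mm high), lying on the bed between the rails, 100 mm along x, 110 mm along y, 28 mm thick, 0.2 to 0.35 kg. Origin at the centre of its underside; x and y roughly along those of the bed. Against the stop its origin is at x = +40 mm in the bed's frame. It starts 25 to 60 mm short of the stop, and slides stiffly (a few N).
- knob_top (a point): Centre of the top of the pump's plunger: a dark wooden mushroom knob 50 mm in diameter, nearly flat on top over 40 mm, 175 mm above the bench when up; it moves with the plunger, straight down. Beneath it is a steel rod 16 mm in diameter entering the pump's cylinder (60 mm diameter), whose collar tops at 126 mm.
- plunger (a joint): Plunger travel in m: 0 = up (rest), 0.022 = all the way down at its stop. A return spring resists with about 6.5 N at the top and 12 N at the bottom, plus 2 to 3 N of pumping effort; it springs back by itself when let go. A stroke counts only if it goes practically to the bottom (20 mm or more) and comes back up to within 3 mm of the top.
- pin_tip (a point): Top of the indicator pin, a steel pin 11 mm in diameter rising out of a boss (28 mm diameter, top 100 mm above the bench) 56 mm from the plunger's axis. At rest inside, the tip is 102 mm above the bench; fully out it is 140 to 142 mm.
- pin (a joint): How far the indicator pin has risen, in m: 0 = in, 0.038 to 0.040 = fully out (it reads 0.038 to 0.040 after the last full stroke; hard stop at 0.042). It starts between 0 and 0.016. Each full stroke lifts it by one step of about 8 mm (the first may give between 3 and 11 mm); it stays where it is between strokes and does not go back. So 3 to 5 strokes are needed; once fully out, further strokes do nothing.
- pump: The hand vacuum pump, bolted to the bench: steel base plate 170 x 90 x 12 mm, reaching from x = -65 to +105 mm. Origin on the bench under the plunger's axis; the indicator pin stands at x = +56 mm, y = 0 of this frame.
- mallet: Bystander: a turned wooden carver's mallet standing on its head, 80 mm in diameter, 230 mm tall; origin at the centre of its underside.
- glue: Bystander: a white glue bottle, 52 mm in diameter, 130 mm tall; origin at the centre of its underside.
- gouge: Bystander: a carving gouge lying on the bench, 215 mm long, 26 mm thick handle; origin under the joint of handle and blade, x along the blade.
- offcut: Bystander: a wooden offcut 70 x 45 x 30 mm; origin at the centre of its underside.
- brush_pot: Bystander: a white cup, 80 mm in diameter, 90 mm tall; origin at the centre of its underside.
- brush: Bystander: a brush lying on the bench; origin at its underside, x along it.
- dowel: Bystander: a short upright dowel, 24 mm in diameter, 90 mm tall; origin at the centre of its underside.
There are look-alikes about, which are no part of the job. Leave any green look-alike of the pump alone. Leave any orange or pink look-alike of the panel alone.

How it is judged:
By the outcome, as a careful person would: the job done as asked, in the order asked, and still so for the second after the job is handed in, with the robot touching nothing.
It also fails if it takes over 61 s, if anything falls off the work surface, if the arm or the gripper's body presses on something with over 40 N, if the wrist force passes 120 N, or if a joint passes its speed limit or range.

ROBOT

A 7-joint arm with a two-finger parallel gripper is mounted at the origin on the work surface. World frame = base frame: x ahead of the robot, y to its left, z up, the work surface at z = 0. Lengths are in m, angles in rad, forces in N, time in s.
With the tool pointing down it reaches from about 0.425 to 0.925 m from the base axis. Payload 6.8 kg.
Tool frame: the origin (TCP) lies at the very end of the fingers, on their centre line; the grasp point (between the pads) lies 19 mm behind it (r.grip_depth is the distance from the TCP to the grasp point, in m); z points along the fingers, y is the direction in which the jaws open and shut (so a half turn about z gives the same grasp; the last joint's range is limited). The gripper opens to 85 mm and grips with 20 to 120 N. Pads are 22 mm wide; open, the fingers measure 114 mm over their backs; the gripper's body (76 mm by 85 mm) begins 54 mm behind the grasp point. The pads swing forward as they close: fully open they stand 13 mm farther back than shut.
Start: joints at [-1.341, 0.477, 0.022, 1.555, -0.011, 1.109, -0.083], TCP at [0.224, 0.637, 0.231] pointing down, gripper open.
Joint ranges: [-2.96, 2.96], [-0.34, 2.1], [-1.41, 1.46], [0.24, 2.44], [-1.37, 4.51], [0.17, 1.92], [-2.96, 2.96]. Speed limits (rad/s): [2.39, 2.39, 3.14, 3.14, 3.14, 3.14, 3.14].

INTERFACE

Orientations are given as a rotation vector (axis times angle).
In Python, from bench import status, eyes, workorder, spotter, r gives the robot as it stands.
- The arm moves only by the tool drive_tool, never from a script. Its argument "commands" is a list of rows, each an object of numbers: "rx", "ry", "rz": the turn, a rotation vector about the world's x, y, z normalised to -1 to 1, where 1 is 8 degrees; "tx", "ty", "tz": the shift along the world's x, y, z normalised to -1 to 1, where 1 is 20 mm; "grip": the closure, from -1 (fully open) to 1 (shut). A call has 1 to 10 rows; each row shifts and turns the commanded pose from where the row before left it; what a row does not reach is not made up. A row lasts 1/8 s, in which the tool goes at most 62.5 mm and 10.7 degrees, less where a joint would pass 70% of its speed; a pose out of reach is approached as far as the arm can. A call with a number of a shift or a turn outside -1 to 1 is refused whole. A call with a gripper value outside its range is refused whole. The fingers move at their own pace and stop on an object; "grip_force" is the grip in N (left out, the last holds). Time passes only in rows, so rows that do not move let the fingers close. It gives the time, the measured TCP pose, the force and the opening at its end, in the units of the state.
- status.get_obs(): the state, without advancing time (a new reading comes with each control period).
- eyes.grab_frame(name): name is "scene" or "top"; returns a dict with "frame" (420x560x3 uint8, blue, green, red), "range_z" (420x560 float32, m along the optical axis (not along the pixel's ray), 0 where there is no reading), "fx", "fy", "cx", "cy" (pixels), "T" (4x4, takes a point from camera to world coordinates). Camera axes: x right, y down, z forward; pixel columns grow to the right and rows downward; lengths in m; the calibration is good to about 2 mm. A picture is of the moment at which its call begins.
- workorder.hand_in(): hands the job in, once; it reports no verdict.
Trained networks look in the newest picture that a camera, given by its name, has taken for a name from the list of things; names that differ only in an ending like _2 or _b are one class to them, and where a whole thing is asked for, a point or a joint stands for the part that bears it (a point fixed in the world has none). Each returns a list of dicts, best first, with "confidence" (0 to 1); they miss things now and then, are a little off and sometimes report something else, mostly with a low value. They report only what shows in the picture. A call takes as long as a camera call. They do not tell look-alikes from the thing itself.
- spotter.boxes_of(camera, target): "position" ([column, row] as shares, 0 to 1, of the picture: columns of its width, rows of its height, amid what is visible of it).
- spotter.masks_of(camera, target): "mask" (420x560 bool, what is visible of it) and "position" ([column, row] as shares, 0 to 1, of the picture: columns of its width, rows of its height, amid what is visible of it).
The state is a dict: "clock": time; "joints": joint angles; "qvel": joint speeds; "tau": joint torques, N m; "tcp_pos": TCP position; "orientation": TCP orientation; "contact_force": force on the tool from outside, world axes, zero at the start; "moment": the same for the moment, N m; "grip_width": finger opening in m.
Only numpy, scipy, OpenCV 4.12 (cv2) and the standard library are available. Lean on these libraries where they do the work, as an engineer would, in place of code of your own. Each camera call takes 0.05 s, during which the arm holds its last target.

## Working session

There is one attempt and no reset: what is moved stays moved. The work goes in short steps, Python scripts to look and compute and a tool call to move; the robot and the scene stay as the last step left them, time stands still between calls to the robot, and variables do not carry over. Pictures are saved under pics/ and viewed, and the job is handed in when it is done.

Besides the shell and the picture viewer there is one more tool, called by a JSON object that holds its "name" and its "arguments". drive_tool: Moves the arm, as the interface text tells. Scaled input: -1 to 1 covers 20 mm each way for a shift and 8 degrees each way for a turn. Its arguments: {"type":"object","properties":{"commands":{"type":"array","items":{"type":"object","properties":{"rx":{"type":"number"},"ry":{"type":"number"},"rz":{"type":"number"},"tx":{"type":"number"},"ty":{"type":"number"},"tz":{"type":"number"},"grip":{"type":"number"}}}},"grip_force":{"type":"number"}},"required":["commands"]}

```bash
mkdir -p pics
cat > h.py <<'E'
import numpy as np, cv2
from bench import status, eyes, workorder, spotter, r
def pw(f,u,v,z=None):
    z=f["range_z"][int(v),int(u)] if z is None else z
    p=np.array([(u-f["cx"])*z/f["fx"],(v-f["cy"])*z/f["fy"],z,1]); return (f["T"]@p)[:3]
def cloud(f):
    v,u=np.mgrid[0:420,0:560]; z=f["range_z"]
    P=np.stack([(u-f["cx"])*z/f["fx"],(v-f["cy"])*z/f["fy"],z,np.ones_like(z)],-1)@f["T"].T
    return P[...,:3]
E
python3 - <<'E'
from h import *
for c in("scene","top"):
    f=eyes.grab_frame(c); cv2.imwrite(f"pics/{c}0.png",f["frame"]); np.savez(f"{c}0.npz",**f)
    P=cloud(f)
    print(c,f["T"][:3,3])
    for t in("bed","panel","pump","knob_top","pin_tip","mallet","glue","offcut"):
        for d in spotter.masks_of(c,t)[:4]:
            m=d["mask"]&(f["range_z"]>0); 
            if m.sum(): print(t,round(d["confidence"],2),[round(d["position"][0]*560),round(d["position"][1]*420)],m.sum(),np.median(P[m],0).round(3),P[m][:,2].max().round(3))
o=status.get_obs();print(o)
E
```

```text
scene [ 1.58414296 -0.13679321  0.87131111]
bed 0.81 [376, 263] 1833 [0.632 0.233 0.022] 0.05
panel 0.78 [425, 307] 1693 [0.816 0.302 0.027] 0.035
panel 0.7 [375, 245] 1200 [0.584 0.244 0.049] 0.059
panel 0.68 [374, 261] 1886 [0.63  0.236 0.022] 0.052
panel 0.64 [386, 190] 690 [0.28  0.362 0.027] 0.036
pump 0.84 [330, 197] 1559 [0.323 0.167 0.039] 0.176
pump 0.77 [233, 215] 1555 [ 0.4   -0.147  0.042] 0.179
pump 0.61 [202, 271] 2282 [ 0.641 -0.232  0.037] 0.177
knob_top 0.86 [198, 228] 291 [ 0.62  -0.237  0.171] 0.177
knob_top 0.68 [331, 160] 165 [0.304 0.165 0.168] 0.176
knob_top 0.61 [230, 179] 202 [ 0.381 -0.15   0.169] 0.179
mallet 0.77 [297, 286] 1799 [ 0.784 -0.003  0.108] 0.231
glue 0.81 [284, 252] 618 [ 0.61  -0.014  0.071] 0.131
offcut 0.91 [448, 237] 408 [0.551 0.479 0.026] 0.033
offcut 0.46 [285, 250] 614 [ 0.61  -0.015  0.07 ] 0.131
top [ 0.4505979  -0.01994645  1.29272509]
bed 0.63 [196, 212] 2657 [0.547 0.245 0.023] 0.055
panel 0.95 [186, 195] 1488 [0.564 0.251 0.051] 0.063
panel 0.93 [171, 117] 1454 [0.795 0.309 0.028] 0.038
panel 0.67 [144, 306] 1465 [0.254 0.369 0.02
[... 604 characters left out ...]
clock': 0.9, 'joints': array([-1.34109315,  0.47696676,  0.02239408,  1.55538081, -0.01148344,
        1.10929478, -0.0831141 ]), 'qvel': array([ 4.38127990e-04, -5.91534333e-04, -8.57163215e-04,  9.96390893e-05,
       -2.04394764e-04,  5.46226634e-04,  1.68564886e-04]), 'tau': array([ 6.80211087e-05, -5.96304345e+01,  1.60664823e+00, -2.81549335e+01,
        1.25823673e-02,  1.62132375e-03, -1.63531968e-05]), 'tcp_pos': array([0.22370886, 0.63688345, 0.23133822]), 'orientation': array([5.28134596e-01, 3.09687750e+00, 1.23705349e-04]), 'contact_force': array([-0.08141636,  0.54783314,  0.64693364]), 'moment': array([-0.00634302, -0.01312496, -0.01672109]), 'grip_width': 0.08546913956628556}
```

Run:
```python
import cv2
for c in("scene","top"):
    a=cv2.imread(f"pics/{c}0.png"); cv2.imwrite(f"pics/{c}0b.png",cv2.resize(a,(800,600),interpolation=cv2.INTER_CUBIC))
```

```text
(no output)
```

View pics/scene0b.png

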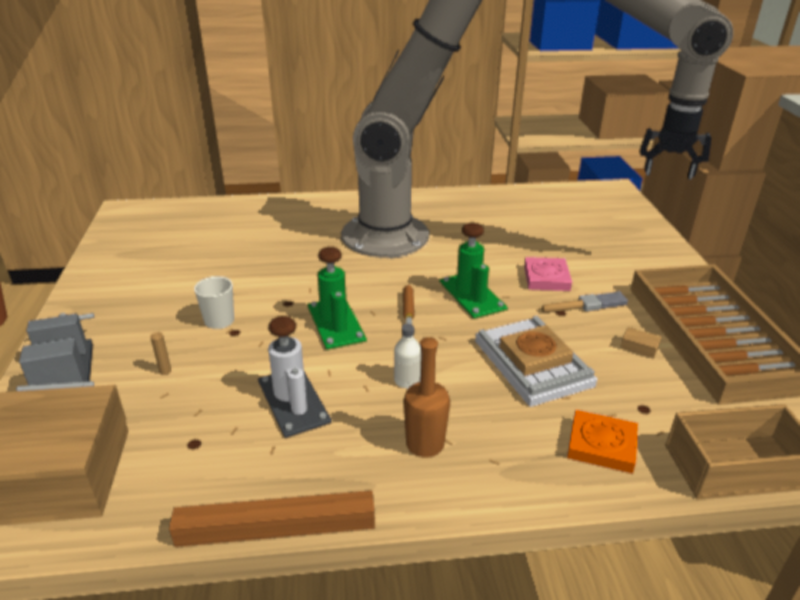

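View pics/top0b.png

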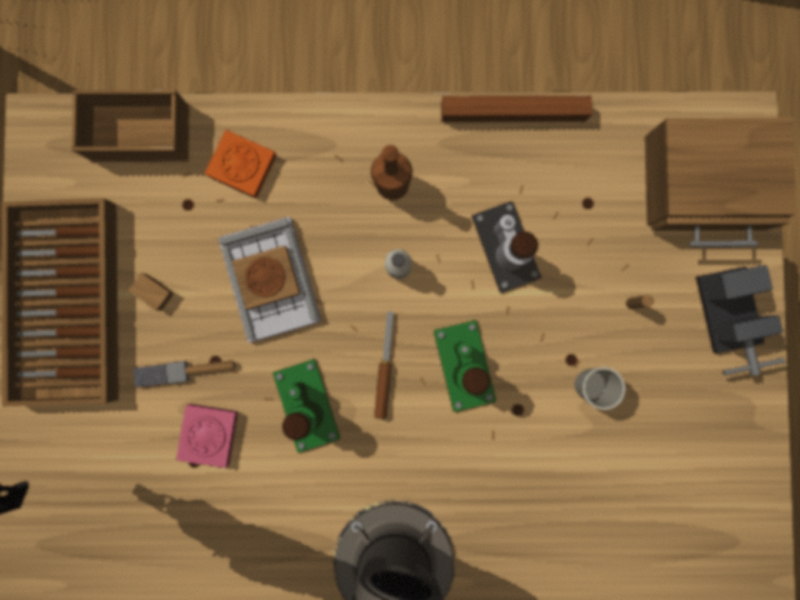

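Run:
```python
import cv2,numpy as np
a=cv2.imread("pics/top0.png")[140:250,140:240]; b=cv2.imread("pics/scene0.png")[210:290,325:425]
c=cv2.imread("pics/top0.png")[130:220,320:390];d=cv2.imread("pics/scene0.png")[210:310,170:240]
f=lambda x:cv2.resize(x,(400,300*1),interpolation=cv2.INTER_CUBIC)
cv2.imwrite("pics/crop1.png",np.vstack([np.hstack([f(a),f(b)]),np.hstack([f(c),f(d)])]))
from h import *
F=dict(np.load("top0.npz")); P=cloud(F)
z=P[...,2]; s=z[145:245,145:235]
v=np.clip((s-0.0)/0.07*255,0,255).astype(np.uint8)
cv2.imwrite("pics/hm.png",cv2.resize(cv2.applyColorMap(v,cv2.COLORMAP_JET),(540,600),interpolation=cv2.INTER_NEAREST))
```

```text
(no output)
```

View pics/crop1.png

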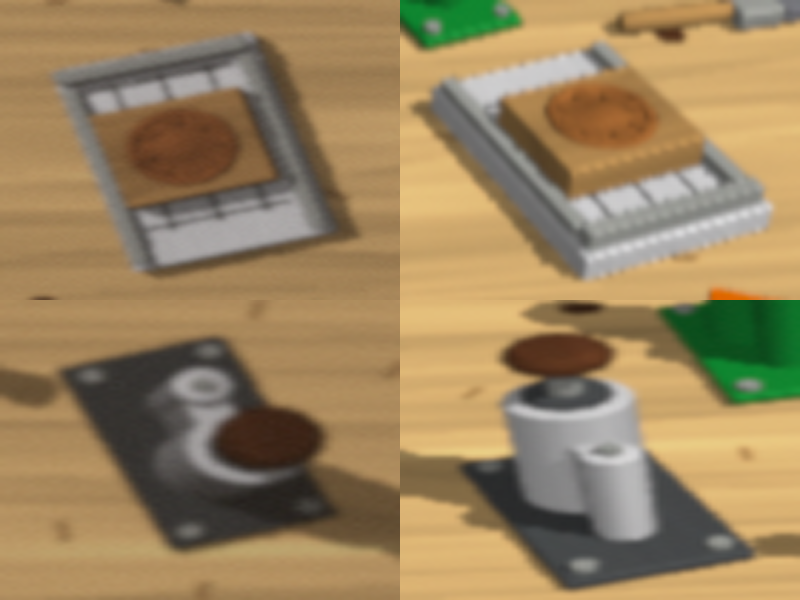

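View pics/hm.png

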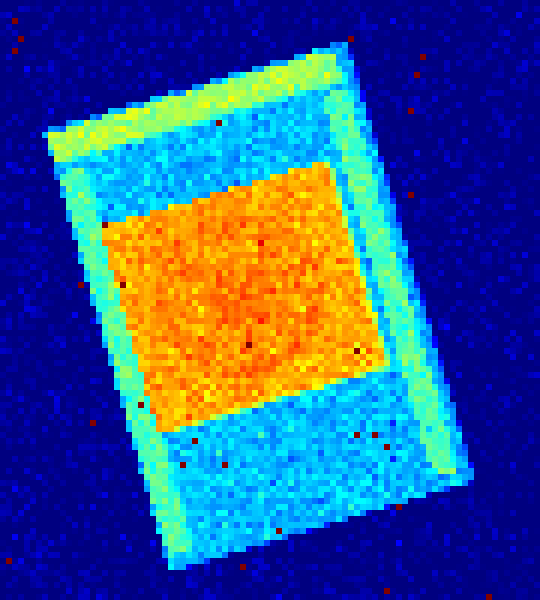

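Run:
```python
from h import *
F=dict(np.load("top0.npz")); P=cloud(F)[145:245,145:235].reshape(-1,3); 
print("bench z",np.median(P[P[:,2]<.012][:,2]))
z=P[:,2]
def rect(Q,n):
    h=cv2.convexHull(Q[:,:2].astype(np.float32)); (c,s,a)=cv2.minAreaRect(Q[:,:2].astype(np.float32)); print(n,len(Q),np.round(c,4),np.round(s,4),round(a,2))
    return c,a
def clean(lo,hi):
    m=np.zeros((100,90),np.uint8); m[((z>lo)&(z<hi)).reshape(100,90)]=1
    n,l,st,_=cv2.connectedComponentsWithStats(m,connectivity=4); k=1+np.argmax(st[1:,4]); return P[(l==k).ravel()]
pan=clean(.0455,.065); rect(pan,"panel")
bed=clean(.017,.065); c,a=rect(bed,"bed")
stop=clean(.0355,.0455)
# fit yaw from rail right edge etc
for th in np.deg2rad([a,a-90]):
    ux=np.array([np.cos(th),np.sin(th)]); 
    if ux[0]>.8: break
uy=np.array([-ux[1],ux[0]]); print("yaw",np.degrees(th))
b=(bed[:,:2]); print("bed x",np.percentile(b@ux,[.5,99.5]),"y",np.percentile(b@uy,[.5,99.5]))
p=pan[:,:2]; print("panel x",np.percentile(p@ux,[1,99]),"y",np.percentile(p@uy,[1,99]))
# stop face: profile of z along x in the middle
q=P[:,:2]; sel=abs(q@uy-np.mean(b@uy))<.04
for x in np.arange(np.percentile(b@ux,99.5)-.045,np.percentile(b@ux,99.5)+.004,.003):
    s=sel&(abs(q@ux-x)<.0015); print(round(x,4),np.median(z[s]).round(4))
print(ux)
for n in("top","scene"):
    f=dict(np.load(n+"0.npz")); C=cloud(f)
    m=(abs(C[...,0]-.61)<.08)&(abs(C[...,1]+.235)<.08)&(C[...,2]>.163)&(C[...,2]<.185); k=C[m]; print(n,"knob",len(k),((k.max(0)+k.min(0))/2).round(4),np.ptp(k,0).round(3),k.mean(0).round(4),np.median(k[:,2]))
    m=(abs(C[...,0]-.61)<.1)&(abs(C[...,1]+.235)<.1)&(C[...,2]>.09)&(C[...,2]<.165)
    k=C[m]; 
    m=(abs(C[...,0]-.63)<.1)&(abs(C[...,1]+.235)<.1)&(C[...,2]>.007)&(C[...,2]<.017)
    rect(C[m],"base")
```

```text
bench z -0.00026280230206243704
panel 1356 [0.5649 0.2534] [0.1006 0.1111] 16.49
bed 3971 [0.5635 0.2522] [0.2204 0.1505] 16.42
yaw 16.42042350769043
bed x [0.50242191 0.72022876] y [0.00816474 0.15685439]
panel x [0.56431721 0.66205838] y [0.02927788 0.13682911]
0.6752 0.022
0.6782 0.0211
0.6812 0.0206
0.6842 0.0207
0.6872 0.0213
0.6902 0.0232
0.6932 0.0219
0.6962 0.0214
0.6992 0.022
0.7022 0.0309
0.7052 0.037
0.7082 0.0387
0.7112 0.0368
0.7142 0.038
0.7172 0.0327
0.7202 0.0196
0.7232 0.0151
[0.95921327 0.28268339]
top knob 293 [ 0.6101 -0.2323  0.1718] [0.049 0.046 0.017] [ 0.6093 -0.2322  0.1723] 0.1725879369338046
base 1023 [ 0.6229 -0.2026] [0.1742 0.1484] 14.48
scene knob 218 [ 0.6159 -0.2367  0.1702] [0.046 0.047 0.014] [ 0.62   -0.2371  0.1713] 0.1725598083694812
base 913 [ 0.6324 -0.2314] [0.1747 0.0903] 19.64
```

Run:
```python
from h import *
from scipy.spatial.transform import Rotation as R
o=status.get_obs(); M=R.from_rotvec(o["orientation"]).as_matrix(); print(M.round(3)); y=M[:,1]; print("jaw az",np.degrees(np.arctan2(y[1],y[0])))
d=np.array([.492,.232,.231])-o["tcp_pos"]; print(d/.02)
```

```text
[[-0.943  0.331  0.   ]
 [ 0.331  0.943  0.   ]
 [ 0.     0.    -1.   ]]
jaw az 70.64402121463881
[ 1.34145568e+01 -2.02441726e+01 -1.69111843e-02]
```

{"name": "drive_tool", "arguments": {"commands": [{"tx":0.6,"ty":-0.9,"rz":0.22,"grip":0},{"tx":0.6,"ty":-0.9,"rz":0.22,"grip":0},{"tx":0.6,"ty":-0.9,"rz":0.22,"grip":0},{"tx":0.6,"ty":-0.9,"rz":0.22,"grip":0},{"tx":0.6,"ty":-0.9,"rz":0.22,"grip":0},{"tx":0.6,"ty":-0.9,"rz":0.22,"grip":0},{"tx":0.6,"ty":-0.9,"rz":0.22,"grip":0},{"tx":0.6,"ty":-0.9,"rz":0.22,"grip":0},{"tx":0.6,"ty":-0.9,"rz":0.22,"grip":0},{"tx":0.6,"ty":-0.9,"rz":0.22,"grip":0}]}}

```text
validation failed for argument at $.co...
```

{"name": "drive_tool", "arguments": {"commands": [{"tx":0.6,"ty":-0.9,"tz":0.0,"rx":0.0,"ry":0.0,"rz":0.22,"grip":0.0}]}}

```text
clock: 1.02
tcp_pos: [0.234, 0.6199, 0.2311]
orientation: [-0.475, -3.104, -0.001]
contact_force: [0.2, 0.5, 0.1]
grip_width: 0.0699
```

{"name": "drive_tool", "arguments": {"commands": [{"tx":0.6,"ty":-0.9,"tz":0,"rx":0,"ry":0,"rz":0.22,"grip":0},{"tx":0.6,"ty":-0.9,"tz":0,"rx":0,"ry":0,"rz":0.22,"grip":0},{"tx":0.6,"ty":-0.9,"tz":0,"rx":0,"ry":0,"rz":0.22,"grip":0},{"tx":0.6,"ty":-0.9,"tz":0,"rx":0,"ry":0,"rz":0.22,"grip":0},{"tx":0.6,"ty":-0.9,"tz":0,"rx":0,"ry":0,"rz":0.22,"grip":0},{"tx":0.6,"ty":-0.9,"tz":0,"rx":0,"ry":0,"rz":0.22,"grip":0},{"tx":0.6,"ty":-0.9,"tz":0,"rx":0,"ry":0,"rz":0.22,"grip":0},{"tx":0.6,"ty":-0.9,"tz":0,"rx":0,"ry":0,"rz":0.22,"grip":0},{"tx":0.6,"ty":-0.9,"tz":0,"rx":0,"ry":0,"rz":0.22,"grip":0},{"tx":0.6,"ty":-0.9,"tz":0,"rx":0,"ry":0,"rz":0.22,"grip":0}]}}

```text
clock: 2.28
tcp_pos: [0.3561, 0.4383, 0.2315]
orientation: [-0.002, 3.141, 0.0]
contact_force: [0.2, -0.0, 0.3]
grip_width: 0.0426
```

{"name": "drive_tool", "arguments": {"commands": [{"tx":0.6,"ty":-0.9,"tz":0,"rx":0,"ry":0,"rz":0.22,"grip":0},{"tx":0.6,"ty":-0.9,"tz":0,"rx":0,"ry":0,"rz":0.22,"grip":0},{"tx":0.6,"ty":-0.9,"tz":0,"rx":0,"ry":0,"rz":0.22,"grip":0},{"tx":0.6,"ty":-0.9,"tz":0,"rx":0,"ry":0,"rz":0.22,"grip":0},{"tx":0.6,"ty":-0.9,"tz":0,"rx":0,"ry":0,"rz":0.22,"grip":0},{"tx":0.6,"ty":-0.9,"tz":0,"rx":0,"ry":0,"rz":0.22,"grip":0},{"tx":0.6,"ty":-0.9,"tz":0,"rx":0,"ry":0,"rz":0.22,"grip":0},{"tx":0.6,"ty":-0.9,"tz":0,"rx":0,"ry":0,"rz":0.22,"grip":0},{"tx":0.6,"ty":-0.9,"tz":0,"rx":0,"ry":0,"rz":0.22,"grip":0},{"tx":0.0,"ty":0.0,"tz":0,"rx":0,"ry":0,"rz":0.0,"grip":0}]}}

```text
clock: 3.52
tcp_pos: [0.4646, 0.2753, 0.2314]
orientation: [-0.427, 3.112, -0.001]
contact_force: [-0.0, 0.9, -0.4]
grip_width: 0.0427
```

```bash
cat >> h.py <<'E'
from scipy.spatial.transform import Rotation as R
def st():
    o=status.get_obs(); M=R.from_rotvec(o["orientation"]).as_matrix()
    print(o["clock"],o["tcp_pos"].round(4),"z",M[:,2].round(3),"jaw",np.degrees(np.arctan2(M[1,1],M[0,1])).round(2),"F",o["contact_force"].round(1),"w",round(o["grip_width"],3),o["joints"].round(2)); return o
E
python3 - <<'E'
from h import *
o=st(); print((np.array([.492,.232,.231])-o["tcp_pos"])/.02)
E
```

```text
3.525 [0.4646 0.2753 0.2314] z [ 0. -0. -1.] jaw 105.63 F [-0.   0.9 -0.4] w 0.043 [-0.71  0.25  0.07  1.88 -0.02  1.    1.21]
[ 1.36806539 -2.16631583 -0.0219721 ]
```

{"name": "drive_tool", "arguments": {"commands": [{"tx":0.7,"ty":-1,"tz":0,"rx":0,"ry":0,"rz":0.1,"grip":0},{"tx":0.67,"ty":-1,"tz":0,"rx":0,"ry":0,"rz":0,"grip":0},{"tx":0,"ty":-0.17,"tz":-1,"rx":0,"ry":0,"rz":0,"grip":0},{"tx":0,"ty":0,"tz":-1,"rx":0,"ry":0,"rz":0,"grip":0},{"tx":0,"ty":0,"tz":-1,"rx":0,"ry":0,"rz":0,"grip":0},{"tx":0,"ty":0,"tz":-1,"rx":0,"ry":0,"rz":0,"grip":0},{"tx":0,"ty":0,"tz":-1,"rx":0,"ry":0,"rz":0,"grip":0},{"tx":0,"ty":0,"tz":-1,"rx":0,"ry":0,"rz":0,"grip":0},{"tx":0,"ty":0,"tz":-1,"rx":0,"ry":0,"rz":0,"grip":0},{"tx":0,"ty":0,"tz":0,"rx":0,"ry":0,"rz":0,"grip":0}]}}

```text
clock: 4.78
tcp_pos: [0.4895, 0.2342, 0.0901]
orientation: [0.456, -3.105, 0.001]
contact_force: [0.1, -0.6, 0.2]
grip_width: 0.0427
```

Run:
```python
from h import *
o=st()
f=eyes.grab_frame("scene"); cv2.imwrite("pics/s1.png",cv2.resize(f["frame"][170:300,300:460],(800,600*13//16+112),interpolation=cv2.INTER_CUBIC)[:600])
```

```text
4.775 [0.4895 0.2342 0.0901] z [-0.003 -0.001 -1.   ] jaw 106.7 F [ 0.1 -0.6  0.2] w 0.043 [-0.62  0.44  0.07  1.99 -0.05  0.71  1.35]
```

View pics/s1.png

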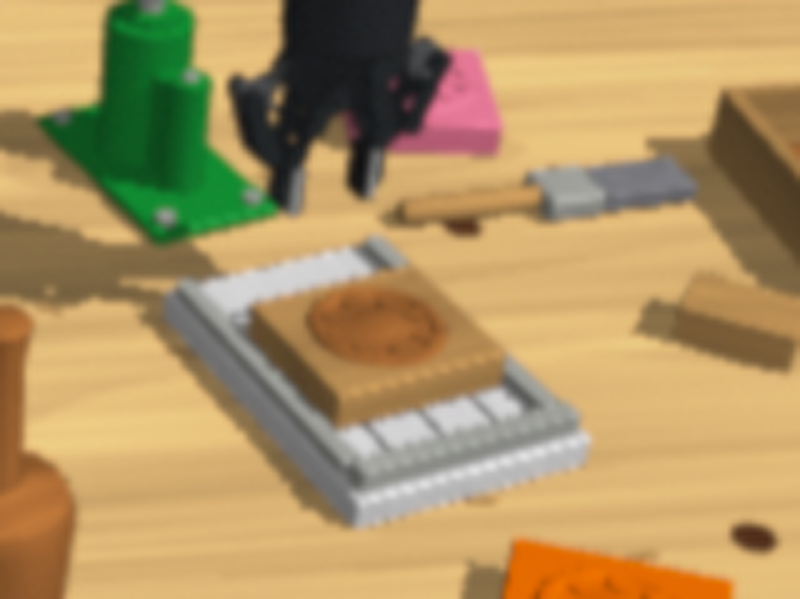

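{"name": "drive_tool", "arguments": {"commands": [{"tx":0,"ty":-0.1,"tz":-1,"rx":0,"ry":0,"rz":0,"grip":0},{"tx":0,"ty":-0.05,"tz":-1,"rx":0,"ry":0,"rz":0,"grip":0},{"tx":0,"ty":0,"tz":-0.7,"rx":0,"ry":0,"rz":0,"grip":0},{"tx":0,"ty":0,"tz":-0.2,"rx":0,"ry":0,"rz":0,"grip":0},{"tx":0,"ty":0,"tz":0,"rx":0,"ry":0,"rz":0,"grip":0}]}}

```text
clock: 5.45
tcp_pos: [0.4913, 0.2308, 0.0337]
orientation: [-0.455, 3.108, 0.0]
contact_force: [0.7, 0.0, -0.1]
grip_width: 0.0429
```

{"name": "drive_tool", "arguments": {"commands": [{"tx":0.384,"ty":0.113,"tz":-0.1,"rx":0,"ry":0,"rz":0,"grip":0},{"tx":0.384,"ty":0.113,"tz":0,"rx":0,"ry":0,"rz":0,"grip":0},{"tx":0.384,"ty":0.113,"tz":0,"rx":0,"ry":0,"rz":0,"grip":0},{"tx":0.384,"ty":0.113,"tz":0,"rx":0,"ry":0,"rz":0,"grip":0},{"tx":0.384,"ty":0.113,"tz":0,"rx":0,"ry":0,"rz":0,"grip":0}]}}

```text
clock: 6.08
tcp_pos: [0.5296, 0.2418, 0.0313]
orientation: [0.455, -3.108, 0.0]
contact_force: [-3.3, -0.5, 2.9]
grip_width: 0.0426
```

{"name": "drive_tool", "arguments": {"commands": [{"tx":0.192,"ty":0.057,"tz":0,"rx":0,"ry":0,"rz":0,"grip":0},{"tx":0.192,"ty":0.057,"tz":0,"rx":0,"ry":0,"rz":0,"grip":0},{"tx":0,"ty":0,"tz":0,"rx":0,"ry":0,"rz":0,"grip":0}]}}

```text
clock: 6.45
tcp_pos: [0.5379, 0.2442, 0.0313]
orientation: [-0.454, 3.107, 0.0]
contact_force: [-0.7, 0.3, -0.5]
grip_width: 0.0425
```

```bash
cat >> h.py <<'E'
def along():
    p=status.get_obs()["tcp_pos"][:2]-[.5635,.2522]; print("along",p@[.9592,.2827],"lat",p@[-.2827,.9592])
E
python3 - <<'E'
from h import *
o=st();along()
f=eyes.grab_frame("scene"); cv2.imwrite("pics/s2.png",cv2.resize(f["frame"][200:300,310:440],(780,600),interpolation=cv2.INTER_CUBIC)[:600])
E
```

```text
6.45 [0.5379 0.2442 0.0313] z [ 0.001  0.    -1.   ] jaw 106.64 F [-0.7  0.3 -0.5] w 0.043 [-0.58  0.6   0.06  1.91 -0.06  0.64  1.38]
along -0.026815457544299964 lat -0.0003920022781660243
```

View pics/s2.png

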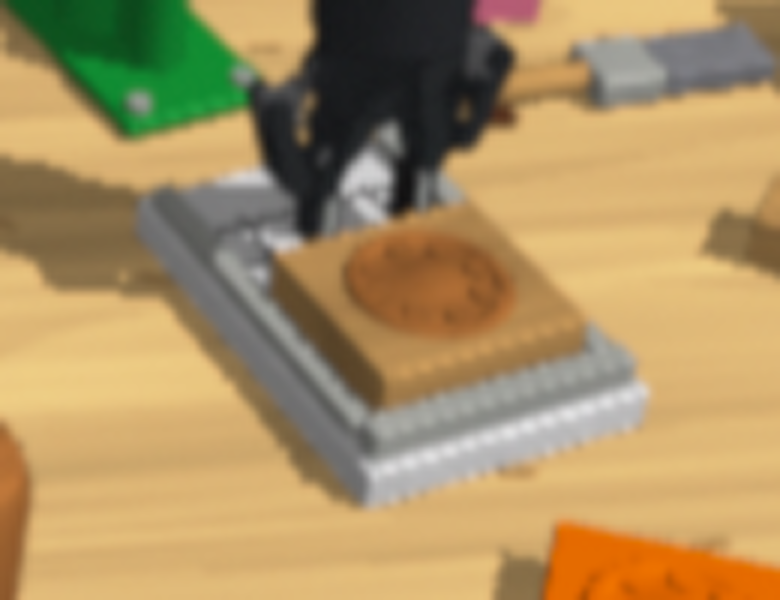

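{"name": "drive_tool", "arguments": {"commands": [{"tx":0.096,"ty":0.028,"tz":0,"rx":0,"ry":0,"rz":0,"grip":0},{"tx":0.048,"ty":0.014,"tz":0,"rx":0,"ry":0,"rz":0,"grip":0},{"tx":0.048,"ty":0.014,"tz":0,"rx":0,"ry":0,"rz":0,"grip":0}]}}

```text
clock: 6.88
tcp_pos: [0.5408, 0.2451, 0.0313]
orientation: [0.455, -3.108, 0.0]
contact_force: [-3.5, -0.8, 2.2]
grip_width: 0.0427
```

{"name": "drive_tool", "arguments": {"commands": [{"tx":0.048,"ty":0.014,"tz":0,"rx":0,"ry":0,"rz":0,"grip":0}]}}

```text
clock: 7.0
tcp_pos: [0.542, 0.2454, 0.0313]
orientation: [0.455, -3.108, 0.0]
contact_force: [-3.0, -2.0, 2.0]
grip_width: 0.0428
```

{"name": "drive_tool", "arguments": {"commands": [{"tx":0.048,"ty":0.014,"tz":0,"rx":0,"ry":0,"rz":0,"grip":0}]}}

```text
clock: 7.12
tcp_pos: [0.543, 0.2458, 0.0313]
orientation: [-0.455, 3.108, 0.0]
contact_force: [-2.5, -0.6, 1.1]
grip_width: 0.0427
```

{"name": "drive_tool", "arguments": {"commands": [{"tx":0.048,"ty":0.014,"tz":0,"rx":0,"ry":0,"rz":0,"grip":0}]}}

```text
clock: 7.25
tcp_pos: [0.544, 0.246, 0.0313]
orientation: [0.455, -3.108, -0.0]
contact_force: [-2.4, -0.7, 1.2]
grip_width: 0.0428
```

{"name": "drive_tool", "arguments": {"commands": [{"tx":0.048,"ty":0.014,"tz":0,"rx":0,"ry":0,"rz":0,"grip":0}]}}

```text
clock: 7.38
tcp_pos: [0.5441, 0.2461, 0.0312]
orientation: [0.455, -3.107, 0.001]
contact_force: [-7.4, -3.1, 6.6]
grip_width: 0.0426
```

{"name": "drive_tool", "arguments": {"commands": [{"tx":0.048,"ty":0.014,"tz":0,"rx":0,"ry":0,"rz":0,"grip":0}]}}

```text
clock: 7.5
tcp_pos: [0.5441, 0.2461, 0.0312]
orientation: [0.454, -3.105, 0.001]
contact_force: [-9.2, -2.6, 7.3]
grip_width: 0.043
```

{"name": "drive_tool", "arguments": {"commands": [{"tx":0.048,"ty":0.014,"tz":0,"rx":0,"ry":0,"rz":0,"grip":0},{"tx":0,"ty":0,"tz":0,"rx":0,"ry":0,"rz":0,"grip":0}]}}

```text
clock: 7.75
tcp_pos: [0.5441, 0.246, 0.031]
orientation: [0.454, -3.103, 0.002]
contact_force: [-10.0, -4.0, 8.6]
grip_width: 0.0427
```

{"name": "drive_tool", "arguments": {"commands": [{"tx":-0.2,"ty":-0.06,"tz":0,"rx":0,"ry":0,"rz":0,"grip":0},{"tx":-0.7,"ty":-0.2,"tz":0,"rx":0,"ry":0,"rz":0,"grip":0},{"tx":-0.4,"ty":-0.12,"tz":0.5,"rx":0,"ry":0,"rz":0,"grip":0},{"tx":0,"ty":0,"tz":1,"rx":0,"ry":0,"rz":0,"grip":0},{"tx":0,"ty":0,"tz":1,"rx":0,"ry":0,"rz":0,"grip":1},{"tx":0,"ty":0,"tz":1,"rx":0,"ry":0,"rz":0,"grip":1},{"tx":0,"ty":0,"tz":1,"rx":0,"ry":0,"rz":0,"grip":1},{"tx":0,"ty":0,"tz":1,"rx":0,"ry":0,"rz":0,"grip":1},{"tx":0,"ty":0,"tz":1,"rx":0,"ry":0,"rz":0,"grip":1},{"tx":0,"ty":0,"tz":1,"rx":0,"ry":0,"rz":0,"grip":1}]}}

```text
clock: 9.0
tcp_pos: [0.5206, 0.2392, 0.1828]
orientation: [-0.455, 3.107, 0.001]
contact_force: [-0.6, 0.1, -0.4]
grip_width: 0.0002
```

Run:
```python
from h import *
o=st()
f=eyes.grab_frame("scene"); cv2.imwrite("pics/s3.png",cv2.resize(f["frame"][200:300,310:440],(780,600),interpolation=cv2.INTER_CUBIC)[:600])
C=cloud(f).reshape(-1,3); q=C[:,:2]-[.5635,.2522]; X=q@[.9592,.2827]; Y=q@[-.2827,.9592]
for y in(-.045,-.03,-.015,0,.015,.03,.045):
    s=(abs(Y-y)<.006)&(C[:,2]>.0455)&(C[:,2]<.053)&(abs(X)<.12); print(y,np.percentile(X[s],[2,98]).round(4), X[s].max().round(4))
# gap profile
for x in np.arange(.08,.104,.002):
    s=(abs(X-x)<.001)&(abs(Y)<.05); print(round(x,3),np.median(C[s,2]).round(4),end=" ")
```

```text
9.0 [0.5206 0.2392 0.1828] z [ 0.001  0.001 -1.   ] jaw 106.64 F [-0.6  0.1 -0.4] w 0.0 [-0.61  0.36  0.09  1.86 -0.04  0.92  1.36]
-0.045 [-0.0051  0.0923] 0.0942
-0.03 [-0.0038  0.0898] 0.0921
-0.015 [-0.0041  0.0908] 0.0922
0 [-0.0052  0.0908] 0.0922
0.015 [-0.0047  0.0908] 0.0911
0.03 [-0.0053  0.0891] 0.0933
0.045 [-0.0051  0.0905] 0.0916
0.08 0.0498 0.082 0.0489 0.084 0.0489 0.086 0.0491 0.088 0.0464 0.09 0.0433 0.092 0.0434 0.094 0.0382 0.096 0.0379 0.098 0.0377 0.1 0.0371 0.102 0.0364
```

View pics/s3.png

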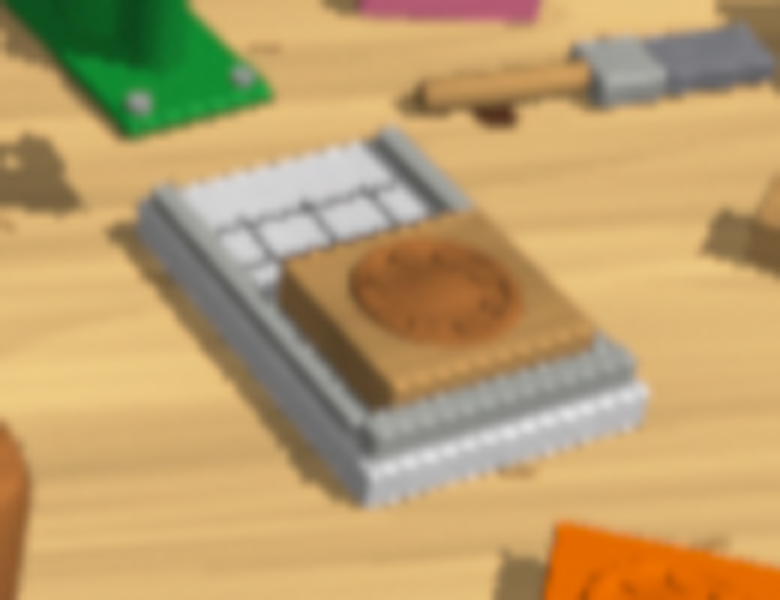

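{"name": "drive_tool", "arguments": {"commands": [{"tx":0.1,"ty":-0.9,"tz":0.5,"rx":0,"ry":0,"rz":0,"grip":1},{"tx":0.2,"ty":-0.9,"tz":0.5,"rx":0,"ry":0,"rz":0,"grip":1},{"tx":0.2,"ty":-0.9,"tz":0.5,"rx":0,"ry":0,"rz":0,"grip":1},{"tx":0.2,"ty":-0.9,"tz":0.5,"rx":0,"ry":0,"rz":0,"grip":1},{"tx":0.2,"ty":-0.9,"tz":0.5,"rx":0,"ry":0,"rz":0,"grip":1},{"tx":0.2,"ty":-0.9,"tz":0.5,"rx":0,"ry":0,"rz":0,"grip":1},{"tx":0.2,"ty":-0.9,"tz":0,"rx":0,"ry":0,"rz":0,"grip":1},{"tx":0.2,"ty":-0.9,"tz":0,"rx":0,"ry":0,"rz":0,"grip":1},{"tx":0.2,"ty":-0.9,"tz":0,"rx":0,"ry":0,"rz":0,"grip":1},{"tx":0.2,"ty":-0.9,"tz":0,"rx":0,"ry":0,"rz":0,"grip":1}]}}

```text
clock: 10.3
tcp_pos: [0.5588, 0.0581, 0.2409]
orientation: [0.455, -3.108, 0.0]
contact_force: [0.8, -1.0, 0.4]
grip_width: 0.0002
```

{"name": "drive_tool", "arguments": {"commands": [{"tx":0.2,"ty":-0.9,"tz":0,"rx":0,"ry":0,"rz":0,"grip":1},{"tx":0.2,"ty":-0.9,"tz":0,"rx":0,"ry":0,"rz":0,"grip":1},{"tx":0.2,"ty":-0.9,"tz":0,"rx":0,"ry":0,"rz":0,"grip":1},{"tx":0.2,"ty":-0.9,"tz":0,"rx":0,"ry":0,"rz":0,"grip":1},{"tx":0.2,"ty":-0.9,"tz":0,"rx":0,"ry":0,"rz":0,"grip":1},{"tx":0.2,"ty":-0.9,"tz":0,"rx":0,"ry":0,"rz":0,"grip":1},{"tx":0.2,"ty":-0.9,"tz":0,"rx":0,"ry":0,"rz":0,"grip":1},{"tx":0.2,"ty":-0.9,"tz":0,"rx":0,"ry":0,"rz":0,"grip":1},{"tx":0.2,"ty":-0.9,"tz":0,"rx":0,"ry":0,"rz":0,"grip":1},{"tx":0.2,"ty":-0.9,"tz":0,"rx":0,"ry":0,"rz":0,"grip":1}]}}

```text
clock: 11.55
tcp_pos: [0.5991, -0.1219, 0.2413]
orientation: [-0.455, 3.108, 0.0]
contact_force: [-0.0, 0.2, 0.4]
grip_width: -0.0
```

{"name": "drive_tool", "arguments": {"commands": [{"tx":0.2,"ty":-0.9,"tz":0,"rx":0,"ry":0,"rz":0,"grip":1},{"tx":0.2,"ty":-0.9,"tz":0,"rx":0,"ry":0,"rz":0,"grip":1},{"tx":0.2,"ty":-0.9,"tz":0,"rx":0,"ry":0,"rz":0,"grip":1},{"tx":0,"ty":-0.6,"tz":0,"rx":0,"ry":0,"rz":0,"grip":1},{"tx":0,"ty":0,"tz":0,"rx":0,"ry":0,"rz":0,"grip":1}]}}

```text
clock: 12.18
tcp_pos: [0.6105, -0.1881, 0.2412]
orientation: [0.452, -3.109, 0.0]
contact_force: [0.3, 0.8, 0.5]
grip_width: -0.0
```

Run:
```python
from h import *
o=st()
F=dict(np.load("top0.npz")); C=cloud(F)
for n,f in(("top",F),("scene",dict(np.load("scene0.npz")))):
    C=cloud(f); m=(abs(C[...,0]-.61)<.06)&(abs(C[...,1]+.235)<.06)&(C[...,2]>.169)&(C[...,2]<.18); k=C[m]
    print(n,cv2.minEnclosingCircle(k[:,:2].astype(np.float32)))
print((np.array([.613,-.235,.19])-o["tcp_pos"])/.02)
```

```text
12.175 [ 0.6105 -0.1881  0.2412] z [-0. -0. -1.] jaw 106.54 F [0.3 0.8 0.5] w -0.0 [ 0.    0.42  0.27  1.65 -0.12  1.09  2.17]
top ((0.6105194091796875, -0.23251596093177795), 0.024004166945815086)
scene ((0.6160909533500671, -0.2380138337612152), 0.023860838264226913)
[ 0.12636924 -2.34591161 -2.56155861]
```

{"name": "drive_tool", "arguments": {"commands": [{"tx":0.13,"ty":-0.9,"tz":0,"rx":0,"ry":0,"rz":0,"grip":1},{"tx":0,"ty":-0.9,"tz":0,"rx":0,"ry":0,"rz":0,"grip":1},{"tx":0,"ty":-0.55,"tz":-0.6,"rx":0,"ry":0,"rz":0,"grip":1},{"tx":0,"ty":0,"tz":-1,"rx":0,"ry":0,"rz":0,"grip":1},{"tx":0,"ty":0,"tz":-1,"rx":0,"ry":0,"rz":0,"grip":1},{"tx":0,"ty":0,"tz":-0.3,"rx":0,"ry":0,"rz":0,"grip":1},{"tx":0,"ty":0,"tz":0,"rx":0,"ry":0,"rz":0,"grip":1}]}}

```text
clock: 13.05
tcp_pos: [0.6132, -0.2336, 0.1827]
orientation: [0.455, -3.108, -0.001]
contact_force: [-0.2, -0.6, 0.9]
grip_width: 0.0005
```

Run:
```python
from h import *
o=st()
f=eyes.grab_frame("scene"); cv2.imwrite("pics/s4.png",cv2.resize(f["frame"][190:310,150:270],(600,600),interpolation=cv2.INTER_CUBIC)[:600])
```

```text
13.05 [ 0.6132 -0.2336  0.1827] z [-0.001  0.    -1.   ] jaw 106.66 F [-0.2 -0.6  0.9] w 0.001 [ 0.08  0.5   0.27  1.66 -0.15  1.    2.26]
```

View pics/s4.png

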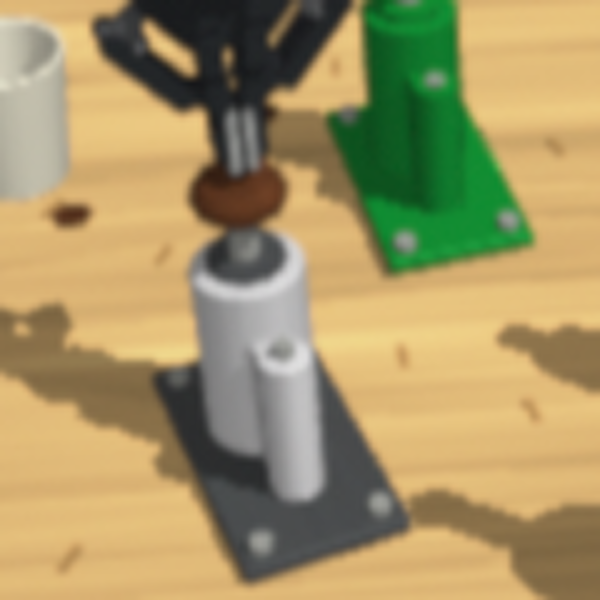

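{"name": "drive_tool", "arguments": {"commands": [{"tx":0,"ty":0,"tz":-0.4,"rx":0,"ry":0,"rz":0,"grip":1},{"tx":0,"ty":0,"tz":-0.4,"rx":0,"ry":0,"rz":0,"grip":1},{"tx":0,"ty":0,"tz":-0.3,"rx":0,"ry":0,"rz":0,"grip":1},{"tx":0,"ty":0,"tz":0,"rx":0,"ry":0,"rz":0,"grip":1}]}}

```text
clock: 13.6
tcp_pos: [0.6143, -0.234, 0.1626]
orientation: [-0.454, 3.106, -0.001]
contact_force: [-1.7, 1.2, 8.9]
grip_width: -0.0002
```

{"name": "drive_tool", "arguments": {"commands": [{"tx":0,"ty":0,"tz":-0.25,"rx":0,"ry":0,"rz":0,"grip":1},{"tx":0,"ty":0,"tz":-0.1,"rx":0,"ry":0,"rz":0,"grip":1},{"tx":0,"ty":0,"tz":0,"rx":0,"ry":0,"rz":0,"grip":1}]}}

```text
clock: 13.98
tcp_pos: [0.6144, -0.2341, 0.1562]
orientation: [-0.454, 3.106, -0.001]
contact_force: [-3.3, 1.4, 10.6]
grip_width: 0.0001
```

{"name": "drive_tool", "arguments": {"commands": [{"tx":0,"ty":0,"tz":-0.15,"rx":0,"ry":0,"rz":0,"grip":1},{"tx":0,"ty":0,"tz":0,"rx":0,"ry":0,"rz":0,"grip":1}]}}

```text
clock: 14.22
tcp_pos: [0.6144, -0.2341, 0.1533]
orientation: [-0.454, 3.106, -0.001]
contact_force: [-2.3, 0.9, 13.3]
grip_width: -0.0002
```

{"name": "drive_tool", "arguments": {"commands": [{"tx":0,"ty":0,"tz":-0.1,"rx":0,"ry":0,"rz":0,"grip":1},{"tx":0,"ty":0,"tz":0,"rx":0,"ry":0,"rz":0,"grip":1}]}}

```text
clock: 14.48
tcp_pos: [0.6144, -0.2342, 0.1528]
orientation: [-0.454, 3.105, -0.001]
contact_force: [-6.5, 2.3, 22.2]
grip_width: -0.0002
```

{"name": "drive_tool", "arguments": {"commands": [{"tx":0,"ty":0,"tz":0.5,"rx":0,"ry":0,"rz":0,"grip":1},{"tx":0,"ty":0,"tz":0.5,"rx":0,"ry":0,"rz":0,"grip":1},{"tx":0,"ty":0,"tz":0.5,"rx":0,"ry":0,"rz":0,"grip":1},{"tx":0,"ty":0,"tz":0,"rx":0,"ry":0,"rz":0,"grip":1}]}}

```text
clock: 14.98
tcp_pos: [0.6137, -0.2338, 0.1798]
orientation: [-0.455, 3.107, -0.001]
contact_force: [0.3, -0.1, -0.3]
grip_width: 0.0001
```

```bash
cat >> h.py <<'E'
def look(name):
    st(); f=eyes.grab_frame("scene"); a=f["frame"][190:310,150:270]; cv2.imwrite(name,cv2.resize(a,(600,600),interpolation=cv2.INTER_CUBIC)); C=cloud(f)
    d=np.hypot(C[...,0]-.666,C[...,1]+.216); z=C[...,2][(d<.014)&(C[...,2]>.095)&(C[...,2]<.148)]
    print("pin top z",np.sort(z)[-8:].round(4))
E
python3 -c "
from h import *
look('pics/s5.png')"
```

```text
14.975 [ 0.6137 -0.2338  0.1798] z [ 0.001 -0.    -1.   ] jaw 106.65 F [ 0.3 -0.1 -0.3] w 0.0 [ 0.08  0.5   0.27  1.67 -0.15  0.99  2.26]
pin top z [0.1153 0.1155 0.116  0.1173 0.1176 0.1179 0.118  0.1186]
```

View pics/s5.png

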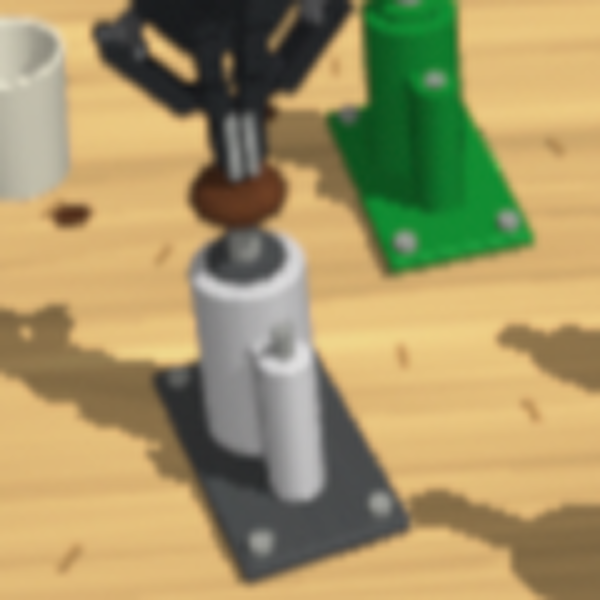

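{"name": "drive_tool", "arguments": {"commands": [{"tx":0,"ty":0,"tz":-0.5,"rx":0,"ry":0,"rz":0,"grip":1},{"tx":0,"ty":0,"tz":-0.5,"rx":0,"ry":0,"rz":0,"grip":1},{"tx":0,"ty":0,"tz":-0.5,"rx":0,"ry":0,"rz":0,"grip":1},{"tx":0,"ty":0,"tz":0,"rx":0,"ry":0,"rz":0,"grip":1}]}}

```text
clock: 15.52
tcp_pos: [0.6141, -0.234, 0.1528]
orientation: [-0.454, 3.106, 0.0]
contact_force: [-9.6, 4.4, 29.3]
grip_width: -0.0002
```

{"name": "drive_tool", "arguments": {"commands": [{"tx":0,"ty":0,"tz":0.5,"rx":0,"ry":0,"rz":0,"grip":1},{"tx":0,"ty":0,"tz":0.5,"rx":0,"ry":0,"rz":0,"grip":1},{"tx":0,"ty":0,"tz":0.5,"rx":0,"ry":0,"rz":0,"grip":1},{"tx":0,"ty":0,"tz":0,"rx":0,"ry":0,"rz":0,"grip":1}]}}

```text
clock: 16.02
tcp_pos: [0.6132, -0.2337, 0.1789]
orientation: [0.455, -3.108, -0.0]
contact_force: [-0.0, 0.3, 0.5]
grip_width: -0.0001
```

```bash
python3 -c "
from h import *
look('pics/s6.png')"
```

```text
16.025 [ 0.6132 -0.2337  0.1789] z [-0.  0. -1.] jaw 106.64 F [-0.   0.3  0.5] w -0.0 [ 0.08  0.5   0.27  1.67 -0.15  0.99  2.26]
pin top z [0.1241 0.1244 0.1246 0.1248 0.1252 0.1257 0.126  0.1265]
```

View pics/s6.png

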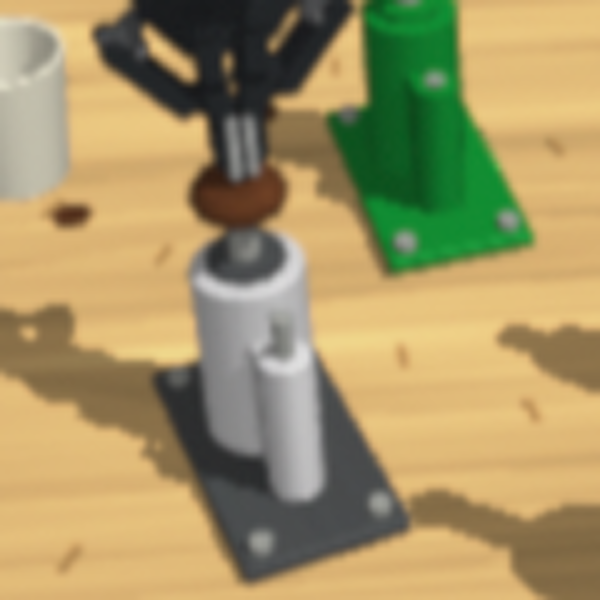

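{"name": "drive_tool", "arguments": {"commands": [{"tx":0,"ty":0,"tz":-0.5,"rx":0,"ry":0,"rz":0,"grip":1},{"tx":0,"ty":0,"tz":-0.5,"rx":0,"ry":0,"rz":0,"grip":1},{"tx":0,"ty":0,"tz":-0.42,"rx":0,"ry":0,"rz":0,"grip":1},{"tx":0,"ty":0,"tz":0,"rx":0,"ry":0,"rz":0,"grip":1}]}}

```text
clock: 16.58
tcp_pos: [0.6137, -0.2339, 0.1528]
orientation: [-0.454, 3.108, 0.0]
contact_force: [-6.3, 2.2, 20.7]
grip_width: -0.0001
```

{"name": "drive_tool", "arguments": {"commands": [{"tx":0,"ty":0,"tz":0.5,"rx":0,"ry":0,"rz":0,"grip":1},{"tx":0,"ty":0,"tz":0.5,"rx":0,"ry":0,"rz":0,"grip":1},{"tx":0,"ty":0,"tz":0.5,"rx":0,"ry":0,"rz":0,"grip":1},{"tx":0,"ty":0,"tz":0,"rx":0,"ry":0,"rz":0,"grip":1}]}}

```text
clock: 17.08
tcp_pos: [0.6133, -0.2337, 0.1804]
orientation: [0.455, -3.108, -0.0]
contact_force: [0.0, 0.1, 0.0]
grip_width: -0.0004
```

```bash
python3 -c "
from h import *
look('pics/s7.png')"
```

```text
17.075 [ 0.6133 -0.2337  0.1804] z [-0.  0. -1.] jaw 106.65 F [0.  0.1 0. ] w -0.0 [ 0.08  0.5   0.27  1.67 -0.15  0.99  2.26]
pin top z [0.132  0.133  0.1331 0.1333 0.1334 0.1343 0.1344 0.1346]
```

{"name": "drive_tool", "arguments": {"commands": [{"tx":0,"ty":0,"tz":-0.5,"rx":0,"ry":0,"rz":0,"grip":1},{"tx":0,"ty":0,"tz":-0.5,"rx":0,"ry":0,"rz":0,"grip":1},{"tx":0,"ty":0,"tz":-0.48,"rx":0,"ry":0,"rz":0,"grip":1},{"tx":0,"ty":0,"tz":0,"rx":0,"ry":0,"rz":0,"grip":1}]}}

```text
clock: 17.62
tcp_pos: [0.6137, -0.234, 0.1529]
orientation: [-0.454, 3.107, 0.0]
contact_force: [-5.4, 2.8, 18.2]
grip_width: -0.0001
```

{"name": "drive_tool", "arguments": {"commands": [{"tx":0,"ty":0,"tz":0.5,"rx":0,"ry":0,"rz":0,"grip":1},{"tx":0,"ty":0,"tz":0.5,"rx":0,"ry":0,"rz":0,"grip":1},{"tx":0,"ty":0,"tz":0.5,"rx":0,"ry":0,"rz":0,"grip":1},{"tx":0,"ty":0,"tz":0,"rx":0,"ry":0,"rz":0,"grip":1}]}}

```text
clock: 18.12
tcp_pos: [0.6132, -0.2337, 0.1809]
orientation: [0.455, -3.108, -0.0]
contact_force: [-0.8, 0.1, -0.0]
grip_width: -0.0001
```

```bash
python3 -c "
from h import *
look('pics/s8.png')"
```

```text
18.125 [ 0.6132 -0.2337  0.1809] z [-0.  0. -1.] jaw 106.64 F [-0.8  0.1 -0. ] w -0.0 [ 0.08  0.5   0.27  1.67 -0.15  0.99  2.26]
pin top z [0.1397 0.1401 0.1401 0.1405 0.1408 0.1417 0.1419 0.142 ]
```

View pics/s8.png

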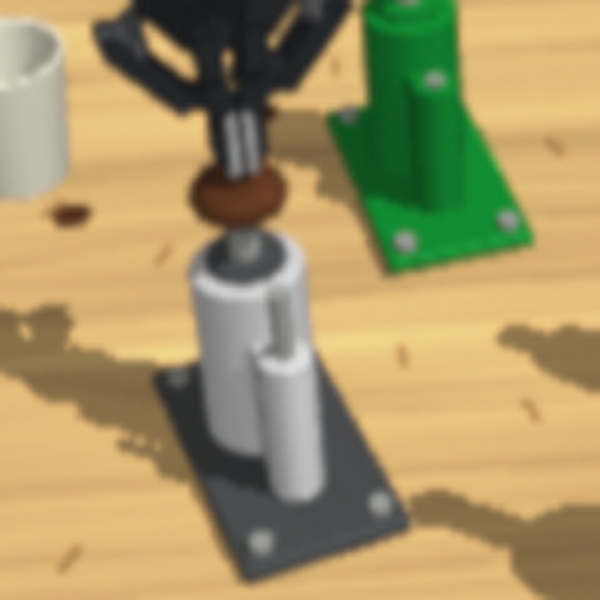

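{"name": "drive_tool", "arguments": {"commands": [{"tx":0,"ty":0,"tz":-0.5,"rx":0,"ry":0,"rz":0,"grip":1},{"tx":0,"ty":0,"tz":-0.5,"rx":0,"ry":0,"rz":0,"grip":1},{"tx":0,"ty":0,"tz":-0.5,"rx":0,"ry":0,"rz":0,"grip":1},{"tx":0,"ty":0,"tz":0,"rx":0,"ry":0,"rz":0,"grip":1}]}}

```text
clock: 18.68
tcp_pos: [0.6138, -0.234, 0.1529]
orientation: [-0.454, 3.107, 0.0]
contact_force: [-4.7, 2.6, 18.8]
grip_width: 0.0001
```

{"name": "drive_tool", "arguments": {"commands": [{"tx":0,"ty":0,"tz":0.5,"rx":0,"ry":0,"rz":0,"grip":1},{"tx":0,"ty":0,"tz":0.5,"rx":0,"ry":0,"rz":0,"grip":1},{"tx":0,"ty":0,"tz":1,"rx":0,"ry":0,"rz":0,"grip":1},{"tx":0,"ty":0,"tz":1,"rx":0,"ry":0,"rz":0,"grip":1},{"tx":0,"ty":0,"tz":1,"rx":0,"ry":0,"rz":0,"grip":1},{"tx":0,"ty":0,"tz":0,"rx":0,"ry":0,"rz":0,"grip":1},{"tx":0,"ty":0,"tz":0,"rx":0,"ry":0,"rz":0,"grip":1}]}}

```text
clock: 19.55
tcp_pos: [0.6128, -0.2334, 0.2301]
orientation: [0.455, -3.107, -0.001]
contact_force: [-0.2, 0.8, 0.9]
grip_width: -0.0002
```

```bash
python3 -c "
from h import *
look('pics/s9.png')
f=eyes.grab_frame('scene'); cv2.imwrite('pics/end.png',cv2.resize(f['frame'],(800,600),interpolation=cv2.INTER_CUBIC))
C=cloud(f).reshape(-1,3); q=C[:,:2]-[.5635,.2522]; X=q@[.9592,.2827]; Y=q@[-.2827,.9592]
for y in(-.04,0,.04):
    s=(abs(Y-y)<.01)&(C[:,2]>.0455)&(C[:,2]<.053)&(abs(X)<.12); print(y,np.percentile(X[s],[2,98]).round(4))
"
```

```text
19.55 [ 0.6128 -0.2334  0.2301] z [-0.002  0.001 -1.   ] jaw 106.65 F [-0.2  0.8  0.9] w -0.0 [ 0.07  0.46  0.28  1.62 -0.14  1.09  2.25]
pin top z [0.141  0.1413 0.1416 0.1417 0.1419 0.1419 0.1421 0.1425]
-0.04 [-0.0053  0.0908]
0 [-0.0062  0.0916]
0.04 [-0.006   0.0907]
```

View pics/end.png

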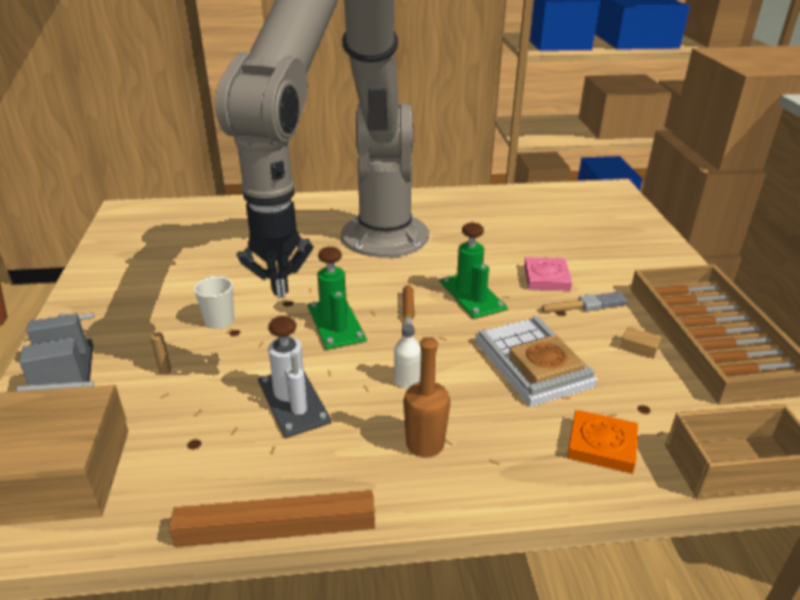

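```bash
python3 -c "
from h import *
print(workorder.hand_in())"
```

```text
the job is handed in; nothing more can be done
None
```

I pushed the wooden panel flush against the stop, pumped the grey pump until its indicator pin stood fully out, and handed the job in at about 20 s.

- **Panel:** I pushed it about 40 mm with half-open fingers until it stopped moving and the push force rose to about 10 N. The last depth check put its front edge 91–92 mm along the bed, level across its width. That matches the stop face at 90 mm within camera error.
- **Pump:** I made five full strokes with closed fingers. Each one reached the stop at about 22 mm (18–29 N), and I lifted the fingers clear of the knob afterwards. The pin tip read roughly 117, 125, 133 and 141 mm after strokes one to four. The fifth stroke was a check and moved it by no more than the measurement noise (about 142 mm), so the pin is fully out.
- **Other things on the bench:** in the last picture they are where they started, as are the green, orange and pink look-alikes. The arm was well clear of everything, with contact force near zero.

The first move call was refused because its rows did not list all seven values; nothing moved. No check failed. The two cameras placed the knob about 6–8 mm apart, so I pressed at the midpoint, which worked.

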